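# Seat the keyed pump rotor and latch it

## Task

Fit the rotor that stands on the worktop into the bore of the small metering pump: turn it under light pressure, never forcing it, until its cross-shaped key engages the hidden drive dog, stop turning there (the drive is braked), and let it down until its flange lies flush on the pump. Then swing the pump's latch all the way over the flange so that the rotor is retained, and let go. Keep the rotor upright and leave the other things on the bench where they are.

Things in the scene. Friction and masses are not known exactly. Their poses are not given: they have to be found in the camera images.
- rotor: Loose steel rotor, 81 mm high, upright; origin at the centre of its underside, z up. Cross-shaped key z = 0 to 10 mm (bars along its x and y, 26 mm long, 6 mm thick; repeats every quarter turn), round barrel 30 mm wide z = 10 to 34, flange 60 mm wide z = 34 to 40, flat grip z = 40 to 81, 14 mm thick along x, 26 mm wide along y. About 180 g.
- pump: Fixed aluminium pump block 76 mm (x) by 108 mm (y), 45 mm high, two brass hose barbs on its +x side; origin at the centre of its underside, on the axis of its upright bore. Rotor fully home: its origin is 11 mm above this one and its flange lies on the block. More than 30 N between rotor and pump damages them.
- bore_mouth (a point): Centre of the mouth of the pump's round bore, in its top face, 45 mm above its underside. The bore is 32.4 mm wide with a 3.5 mm chamfer.
- dog_top (a point): Point on the bore's axis, 20 mm above the pump's underside: top of the drive dog, a steel head with a cross slot 8 mm wide. The slot's angle differs each time and is not measured; the rotor fits at any quarter turn within about 4 degrees. Its drive is braked: it does not turn along (0.5 N m), so stop when the key is in; turning on forces it.
- dog_low (a point): Point on the bore's axis 16 mm above the pump's underside: as far as an unmatched key can push the dog's top. It is sprung over this 4 mm, pushing back with 2 N at first and 6 N at the end, then solid. When the key matches, the dog springs back up around it and the rotor goes down freely.
- swing (a joint): Angle of the flat steel swing latch about its upright pivot: near 0 open; grows counterclockwise seen from above to 1.571 (end stop), where its nose (26 mm long, 12 mm wide) points at the bore's axis over the flange. Stays where left, friction 0.03 N m. Its underside is 53 mm above the pump's underside: it passes 2 mm over a seated flange and strikes one not home.
- latch_pivot (a point): Point on the latch's upright pivot axis, at the pump's x = 0, y = -44 mm, 59 mm above its underside (top of the latch's arm).
- latch_pin (a point): Centre of the top of the black upright finger pin (12 mm diameter, 59 to 91 mm above the pump's underside) on the latch's tail, 45 mm from the pivot, opposite the nose. Seen from the pivot it lies towards the pump's -x when open and towards its -y when closed.
- brass_coupling: Bystander: small brass fitting, a 22 mm wide foot and a narrower neck, 25 mm high; origin at the centre of its underside. Leave alone.
- thumb_nut: Bystander: pale round thumb nut, 26 mm wide, 17 mm high; origin at the centre of its underside. Leave alone.
- fixture_block_a: Bystander: pale block 25x40x21 mm; origin at the centre of its underside. Leave alone.
- fixture_block_b: Bystander: pale block 25x40x21 mm; origin at the centre of its underside. Leave alone.
- syringe_a: Bystander: lying syringe, 106 mm long, 26 mm high; origin at the centre of its underside. Leave alone.

How it is judged (in metres and radians):
On the way, in this order (a step that is already met when the one before it is completed fails the run):
1. the rotor is fully home: key engaged and flange on the pump block (within 1.5 mm) (z of rotor in the frame of pump below 0.0125 m and horizontal distance between rotor and pump below 0.003 m and angle between rotor's own z axis and vertical below 0.06 rad), for 0.2 s.
2. the latch is swung over the flange of the seated rotor (at least 1.4 rad) (all of step 1 and value of joint swing above 1.4 rad), for 0.2 s.
At the end, for the whole second after the job is handed in: The rotor is fully home in the pump (origin less than 12.5 mm above the pump's underside, within 3 mm of the bore's axis, upright within 0.06 rad), the latch stands over its flange (joint swing above 1.4 rad), all is at rest and released (all of step 2 and linear speed of rotor below 0.02 m/s and contact force between the fingers and rotor below 0.1 N and contact force between the fingers and pump below 0.1 N); the robot touches nothing.
It fails at once if the rotor is forced: more than 30 N between rotor and pump (contact force between rotor and pump above 30 N).
It fails at once if the rotor is tipped over (more than 0.5 rad) (angle between rotor's own z axis and vertical above 0.5 rad).
It fails at once if something else on the bench is pushed away (more than 25 mm) (distance of any of brass_coupling, thumb_nut, fixture_block_a, fixture_block_b, syringe_a from where it was at the start of the episode above 0.025 m).
It also fails if it takes over 64 s, if anything falls off the work surface, if the arm or the gripper's body presses on something with over 40 N, if the wrist force passes 120 N, or if a joint passes its speed limit or range.

## Robot

A 7-joint arm with a two-finger parallel gripper is mounted at the origin on a cart in front of the work surface, level with it; the furniture and walls round the work are solid. World frame = base frame: x ahead of the robot, y to its left, z up, the work surface at z = 0. Lengths are in m, angles in degrees, forces in N, time in s.
With the tool pointing down it reaches from about 0.425 to 0.825 m from the base axis. Payload 3.6 kg.
Tool frame: the origin (TCP) lies midway between the tips of the shut fingers; the grasp point (between the pads) lies env.grasp_offset behind it (env.grasp_offset is the distance from the TCP to the grasp point, in m); y points along the fingers, x is the direction in which the jaws open and shut, and the axes are right-handed (so a half turn about y gives the same grasp; the last joint's range is limited). The gripper opens to 93 mm and grips with 3 to 60 N. Pads are 15 mm wide; open, the fingers measure 128 mm over their backs; the gripper's body (75 mm by 188 mm) begins 65 mm behind the grasp point.
Start: joints at [-67.695, 35.231, -0.722, 81.555, 0.464, 63.22, -2.315], TCP at [0.263, 0.595, 0.219] pointing down, gripper open.
Joint ranges: [-178.69, 178.69], [-17.37, 117.87], [-77.05, 75.6], [15.02, 138.74], [-78.02, 258.01], [0.78, 113.62], [-162.83, 162.83]. Speed limits (degrees/s): [159.86, 159.86, 180, 180, 180, 180, 180].

## Interface

Orientations are given as [roll, pitch, yaw] about the fixed x, y, z axes, in that order (R = Rz(yaw) Ry(pitch) Rx(roll)).
In Python, from cell import env gives the robot as it stands.
- The arm moves only by the tool move_arm, never from a script. Its argument "steps" is a list of rows, each an object with "translation": the shift along the tool's x, y, z in units of 40 mm (1.0 is 40 mm), a list of three; "turn": the turn about the tool's y in units of 5 degrees (1.0 is 5 degrees); "claw": the gripper's target within -1 to 1 (fully open at 1, half-way at 0, shut at -1). A call has 1 to 10 rows; each row shifts and turns the commanded pose from where the row before left it, along the tool's axes as they then stand; what a row does not reach is not made up. A row lasts 1/12 s, in which the tool goes at most 41.7 mm and 7.16 degrees, less where a joint would pass 70% of its speed; a pose out of reach is approached as far as the arm can. A call is refused whole if a number of a shift passes 1 or a number of a turn 1, either way. A call with a gripper value outside its range is refused whole. The fingers move at their own pace and stop on an object; "squeeze" is the grip in N (left out, the last holds). Time passes only in rows, so rows that do not move let the fingers close. It gives the time, the measured TCP pose, the force and the opening at its end, in the units of the state.
- env.sense(): the state, without advancing time (a new reading comes with each control period).
- env.snapshot(name): name is "scene" or "top" or "wrist"; returns the picture (480x640x3 uint8, red, green, blue); there is no depth.
- env.camera_info(name): a dict with "fx", "fy", "cx", "cy" (pixels), "distortion" ([k1, k2, p1, p2, k3] as OpenCV has them; the pictures are not rectified), "eye" and "orientation" of the camera in the world. Camera axes: x right, y up, looking along -z (the intrinsics and any distortion apply to the point x, -y, -z); pixel columns grow to the right and rows downward; lengths in m; the calibration is good to about 2 mm. A picture is of the moment at which its call begins: read the wrist's pose just before it. camera_info takes no time and is no camera call; for the wrist camera it gives the pose at the moment of the call.
- env.job_done(): hands the job in, once; it reports no verdict.
The state is a dict: "time": time; "joint_positions": joint angles; "qd": joint speeds; "tau": joint torques, N m; "eef_pos": TCP position; "tcp_rot": TCP orientation; "force": force on the tool from outside, world axes, zero at the start; "torque": the same for the moment, N m; "opening": finger opening in m.
Only numpy, scipy, OpenCV 4.12 (cv2) and the standard library are available. Lean on these libraries where they do the work, as an engineer would, in place of code of your own. Each camera call takes 0.05 s, during which the arm holds its last target. There are 200 camera calls.

## Working session

There is one attempt and no reset: what is moved stays moved. The work goes in short steps, Python scripts to look and compute and a tool call to move; the robot and the scene stay as the last step left them, time stands still between calls to the robot, and variables do not carry over. Pictures are saved under pics/ and viewed, about 8 in all and at most 12, crops included, and the job is handed in when it is done.

Besides the shell and the picture viewer there is one more tool, called after ">>>" by a JSON object that holds its "name" and its "arguments", one argument or row to a line. move_arm: Moves the arm, as the interface text tells. Its arguments: {"type":"object","properties":{"steps":{"type":"array","items":{"type":"object","properties":{"translation":{"type":"array","items":{"type":"number"}},"turn":{"type":"number"},"claw":{"type":"number"}}}},"squeeze":{"type":"number"}},"required":["steps"]}

```bash
ls; mkdir -p pics
python3 - <<'E'
from cell import env
import cv2,json
s=env.sense(); print(s, env.grasp_offset)
for n in ("scene","top"):
    print(n,env.camera_info(n))
    cv2.imwrite(f"pics/{n}0.png",env.snapshot(n)[:,:,::-1])
print(env.camera_info("wrist"))
E
```

```text
pics
{'time': 0.0, 'joint_positions': array([-67.69534778,  35.25478442,  -0.72212639,  81.5866677 ,
         0.47298329,  63.2016838 ,  -2.31497485]), 'qd': array([-0.01246001, -0.03238094,  0.01222494,  0.00616007,  0.02933734,
       -0.00496878, -0.01234233]), 'tau': array([ 2.64681503e-02, -4.48332739e+01,  1.97978080e-01, -1.60204536e+01,
       -9.83033655e-02,  1.18489810e-01, -1.21945057e-03]), 'eef_pos': array([0.2624791 , 0.5944165 , 0.21818788]), 'tcp_rot': array([-9.00068405e+01,  3.99802399e-02,  6.61836079e+01]), 'force': array([0.56408028, 0.15850587, 0.97878145]), 'torque': array([-0.01092925,  0.00688259,  0.02089849]), 'opening': 0.09333033340224757} 0.0188
scene {'fx': 572.3879141273231, 'fy': 572.3879141273231, 'cx': 316.488956015219, 'cy': 234.8523609036333, 'distortion': array([-0.02098206,  0.        ,  0.        ,  0.        ,  0.        ]), 'eye': array([-0.1551456 , -0.36947481,  0.72595705]), 'orientation': array([ 49.19701797,  -0.74976518, -62.79932297])}
top {'fx': 465.95961790233014, 'fy': 465.95961790233014, 'cx': 316.12551440724656, 'cy': 233.95874236358003, 'distortion': array([-0.05638035,  0.        ,  0.        ,  0.        ,  0.        ]), 'eye': array([ 0.4323047 , -0.03586822,  0.9585086 ]), 'orientation': array([  5.95402605,   1.22838722, -88.9412923 ])}
{'fx': 414.10796095739977, 'fy': 414.10796095739977, 'cx': 318.04715792640064, 'cy': 241.08761331649188, 'distortion': array([-0.0645878,  0.       ,  0.       ,  0.       ,  0.       ]), 'eye': array([0.19862243, 0.62291723, 0.38415225]), 'orientation': array([-14.74861411,   0.09151437,  66.2343149 ])}
```

View pics/top0.png

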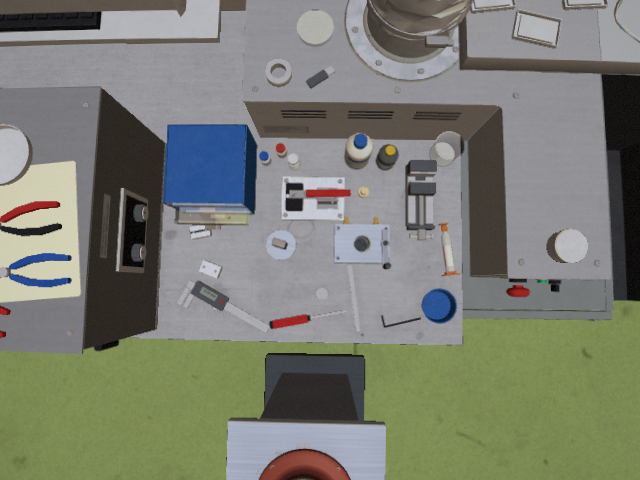

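View pics/scene0.png

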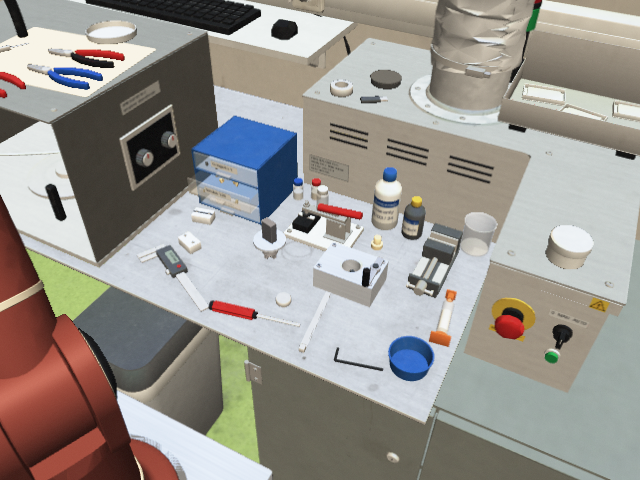

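The top view shows the rotor at about (281,244). The pump is at (361,244), with its barbs up (+x world), and the black latch pin is at (387,266), so the latch is open. The scene view agrees. Next come coarse positions and obstacle heights.

```bash
cat > h.py <<'E'
import numpy as np, cv2
from scipy.spatial.transform import Rotation as Ro
from cell import env
def K(c): return np.array([[c['fx'],0,c['cx']],[0,c['fy'],c['cy']],[0,0,1.]])
def ray(c,uv):
    p=cv2.undistortPoints(np.array([[uv]],float),K(c),np.array(c['distortion']))[0,0]
    return Ro.from_euler('xyz',c['orientation'],degrees=True).apply([p[0],-p[1],-1.])
def onz(c,uv,z):
    d=ray(c,uv); return c['eye']+d*(z-c['eye'][2])/d[2]
def proj(c,P):
    q=Ro.from_euler('xyz',c['orientation'],degrees=True).inv().apply(np.array(P)-c['eye'])*[1,-1,-1]
    return cv2.projectPoints(q.reshape(1,1,3),np.zeros(3),np.zeros(3),K(c),np.array(c['distortion']))[0].ravel()
def tri(c1,u1,c2,u2):
    d1,d2=ray(c1,u1),ray(c2,u2); s=np.linalg.lstsq(np.c_[d1,-d2],c2['eye']-c1['eye'],rcond=None)[0]
    a,b=c1['eye']+s[0]*d1,c2['eye']+s[1]*d2; return (a+b)/2,np.linalg.norm(a-b)
E
python3 - <<'E'
from h import *
np.set_printoptions(precision=4,suppress=True)
t,s=env.camera_info('top'),env.camera_info('scene')
print('rotor flange',onz(t,(281,244.5),.04),'grip top',onz(t,(279.5,243),.081),'scene',onz(s,(269,223),.081))
print('bore',onz(t,(361.5,243.5),.045),onz(s,(351,266),.045))
print('pin',onz(t,(387,266),.091),onz(s,(366,270),.091))
for n,a,b in (('box far',(100,90),(213,31)),('bluebox',(247,126),(244,120)),('box near',(83,352),(70,142))): print(n,tri(t,a,s,b))
print('bluebox front R',tri(t,(256,210),s,(264,178)),'bottle top',tri(t,(361,141),s,(390,173)),'clamp',tri(t,(350,193),s,(362,212)))
print('hood',tri(t,(497,107),s,(530,162)))
a=env.snapshot('top'); cv2.imwrite('pics/top_c.png',cv2.resize(a[150:300,230:430,::-1],None,fx=4,fy=4,interpolation=cv2.INTER_CUBIC))
E
```

```text
rotor flange [0.5056 0.0548 0.04  ] grip top [0.5051 0.0537 0.081 ] scene [0.5023 0.0531 0.081 ]
bore [ 0.5098 -0.104   0.045 ] [ 0.5057 -0.1064  0.045 ]
pin [ 0.4648 -0.1482  0.091 ] [ 0.4639 -0.149   0.091 ]
box far (array([0.7141, 0.3007, 0.3072]), np.float64(0.013030741069402434))
bluebox (array([0.6664, 0.1435, 0.187 ]), np.float64(0.09916133906900584))
box near (array([0.3311, 0.3088, 0.271 ]), np.float64(0.03157745138152899))
bluebox front R (array([0.5597, 0.0941, 0.1283]), np.float64(0.0024651860912172524)) bottle top (array([ 0.6935, -0.096 ,  0.1201]), np.float64(0.0002339920271656242)) clamp (array([ 0.6031, -0.0797,  0.0847]), np.float64(0.002896775096132629))
hood (array([ 0.7361, -0.3249,  0.1916]), np.float64(0.002713856219285621))
```

View pics/top_c.png

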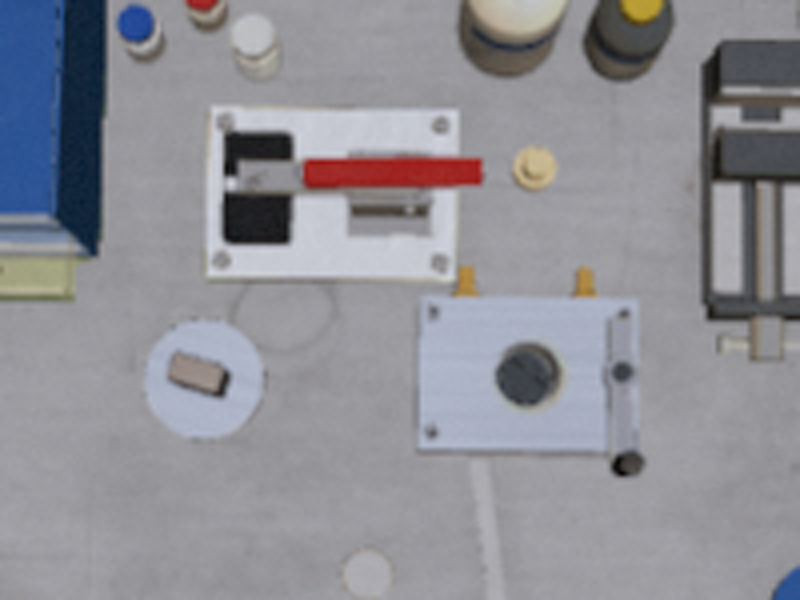

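The crop shows the rotor grip's long axis tilted about 17° in the image, with the flange centred at (205,380). The bore is at (528,375), with a faint diagonal slot visible inside, and the pin is at (627,463). I can start moving: first up clear of the left box (0.31 m high), turning on the way.

>>> {"name": "move_arm", "arguments": {
  "steps": [
    {"translation":[0,-1,0],"turn":0,"claw":1},
    {"translation":[0,-1,0],"turn":0,"claw":1},
    {"translation":[0,-1,0],"turn":0,"claw":1},
    {"translation":[0,-1,0],"turn":0,"claw":1},
    {"translation":[0,0,0],"turn":1,"claw":1},
    {"translation":[0,0,0],"turn":1,"claw":1},
    {"translation":[0,0,0],"turn":1,"claw":1},
    {"translation":[0,0,0],"turn":1,"claw":1},
    {"translation":[0,0,0],"turn":1,"claw":1},
    {"translation":[0,0,0],"turn":1,"claw":1}
  ]
}}

```text
time: 0.98
eef_pos: [0.2623, 0.5942, 0.3777]
tcp_rot: [-90.1, 0.1, 35.9]
force: [-1.2, 0.0, -1.9]
opening: 0.0927
```

>>> {"name": "move_arm", "arguments": {
  "steps": [
    {"translation":[0,0,0],"turn":1,"claw":1},
    {"translation":[0,0,0],"turn":1,"claw":1},
    {"translation":[0,0,0],"turn":1,"claw":1},
    {"translation":[0,0,0],"turn":1,"claw":1},
    {"translation":[0,0,0],"turn":1,"claw":1},
    {"translation":[0,0,0],"turn":1,"claw":1},
    {"translation":[0,0,0],"turn":1,"claw":1},
    {"translation":[0,0,0],"turn":0.24,"claw":1},
    {"translation":[0,0,0],"turn":0,"claw":1}
  ]
}}

```text
time: 1.73
eef_pos: [0.2622, 0.5944, 0.3779]
tcp_rot: [-90.1, 0.0, 0.0]
force: [0.5, -0.2, -1.5]
opening: 0.0929
```

>>> {"name": "move_arm", "arguments": {
  "steps": [
    {"translation":[0.38,0,-0.96]},
    {"translation":[0.38,0,-0.96]},
    {"translation":[0.38,0,-0.96]},
    {"translation":[0.38,0,-0.96]},
    {"translation":[0.38,0,-0.96]},
    {"translation":[0.38,0,-0.96]},
    {"translation":[0.38,0,-0.96]},
    {"translation":[0.38,0,-0.96]}
  ]
}}

```text
invalid input
```

>>> {"name": "move_arm", "arguments": {
  "steps": [
    {"translation":[0.38,0,-0.96]},
    {"translation":[0.38,0,-0.96]},
    {"translation":[0.38,0,-0.96]},
    {"translation":[0.38,0,-0.96]},
    {"translation":[0.38,0,-0.96]},
    {"translation":[0.38,0,-0.96]},
    {"translation":[0.38,0,-0.96]},
    {"translation":[0.38,0,-0.96]},
    {"translation":[0,0.5,0]},
    {"translation":[0,0,0]}
  ]
}}

```text
invalid input
```

>>> {"name": "move_arm", "arguments": {
  "steps": [
    {"translation":[0,1,0]},
    {"translation":[0,1,0]},
    {"translation":[0,0.9,0]},
    {"translation":[0,0,0]},
    {"translation":[0,0,0]}
  ]
}}

```text
invalid input
```

Run:
```python
from h import *
c=env.camera_info('wrist'); im=env.snapshot('wrist'); np.save('w1.npy',im); import pickle; pickle.dump(c,open('w1.pkl','wb'))
cv2.imwrite('pics/w1.png',im[:,:,::-1]); print(c['eye'],c['orientation'],env.sense()['eef_pos'],proj(c,[.505,.054,.04]),proj(c,[.508,-.105,.045]))
```

```text
[0.26250442 0.66478714 0.54378627] [-1.48430589e+01 -2.04345324e-04  9.44808463e-02] [0.26230956 0.59445163 0.37807692] [466.85872164 525.6236854 ] [457.73409412 593.82530943]
```

View pics/w1.png

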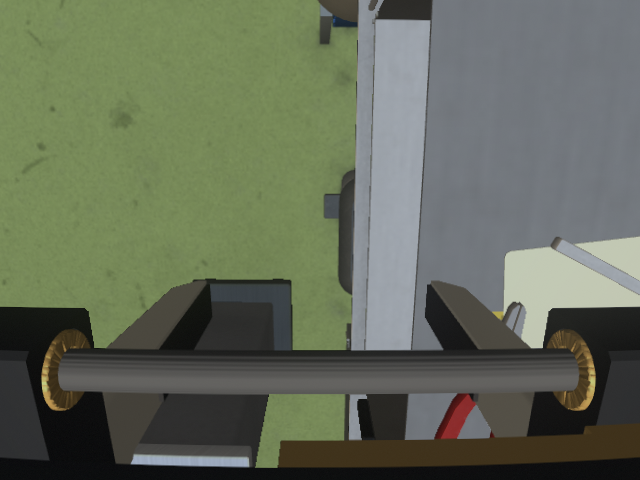

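The moves were refused because every field has to be present. The picture shows only floor and box, with the gripper filling the rows below about 280, so the view must keep targets in rows 0–280. I'm resending the moves.

>>> {"name": "move_arm", "arguments": {
  "steps": [
    {"translation":[0.36,0,-0.98],"turn":0,"claw":1},
    {"translation":[0.36,0,-0.98],"turn":0,"claw":1},
    {"translation":[0.36,0,-0.98],"turn":0,"claw":1},
    {"translation":[0.36,0,-0.98],"turn":0,"claw":1},
    {"translation":[0.36,0,-0.98],"turn":0,"claw":1},
    {"translation":[0.36,0,-0.98],"turn":0,"claw":1},
    {"translation":[0.36,0,-0.98],"turn":0,"claw":1},
    {"translation":[0.36,0,-0.98],"turn":0,"claw":1},
    {"translation":[0.36,0,-0.98],"turn":0,"claw":1}
  ]
}}

```text
time: 2.53
eef_pos: [0.3919, 0.2405, 0.3789]
tcp_rot: [-90.0, -0.0, 0.1]
force: [1.6, 0.1, -1.3]
opening: 0.093
```

>>> {"name": "move_arm", "arguments": {
  "steps": [
    {"translation":[0.36,0,-0.98],"turn":0,"claw":1},
    {"translation":[0.36,0,-0.98],"turn":0,"claw":1},
    {"translation":[0.36,0,-0.98],"turn":0,"claw":1},
    {"translation":[0.36,0,-0.98],"turn":0,"claw":1},
    {"translation":[0.36,0,-0.98],"turn":0,"claw":1},
    {"translation":[0.36,0,-0.98],"turn":0,"claw":1},
    {"translation":[0.36,0,-0.98],"turn":0,"claw":1},
    {"translation":[0.36,0,-0.98],"turn":0,"claw":1}
  ]
}}

```text
time: 3.2
eef_pos: [0.5068, -0.0722, 0.3789]
tcp_rot: [-90.0, -0.0, 0.1]
force: [1.8, 0.5, -1.3]
opening: 0.0931
```

>>> {"name": "move_arm", "arguments": {
  "steps": [
    {"translation":[0,1,0],"turn":0,"claw":1},
    {"translation":[0,1,0],"turn":0,"claw":1},
    {"translation":[0,0.5,0],"turn":0,"claw":1},
    {"translation":[0,0,0],"turn":0,"claw":1},
    {"translation":[0,0,0],"turn":0,"claw":1}
  ]
}}

```text
time: 3.62
eef_pos: [0.5063, -0.0703, 0.2784]
tcp_rot: [-90.0, 0.1, 0.0]
force: [-0.1, -0.6, -1.3]
opening: 0.0929
```

Run:
```python
from h import *
import pickle
c=env.camera_info('wrist'); im=env.snapshot('wrist'); pickle.dump((c,im),open('w2.pkl','wb'))
cv2.imwrite('pics/w2.png',im[:,:,::-1]); print(c['eye'],c['orientation'],env.sense()['eef_pos'],proj(c,[.505,.054,.04]),proj(c,[.508,-.105,.045]))
```

```text
[ 5.06716806e-01 -1.58458654e-04  4.44368772e-01] [-14.75502231   0.0660604    0.08769995] [ 0.50731662 -0.07057741  0.27981106] [316.77940838  72.41027179] [319.63496568 240.75915948]
```

View pics/w2.png

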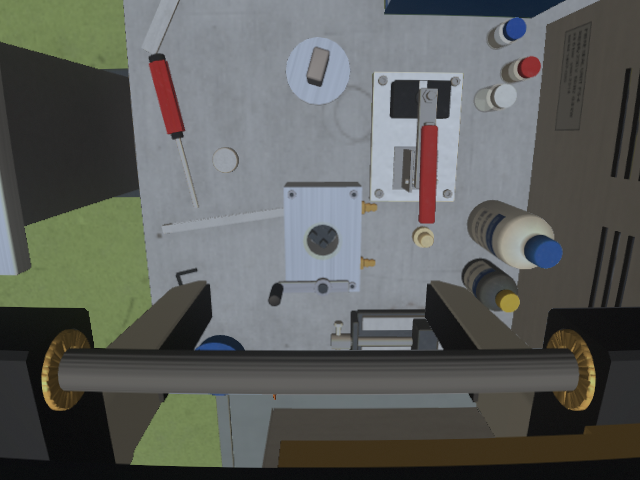

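The wrist view has everything: flange at (318,71), grip top at about (318,64), bore at (322,240) with the dog's cross slot faintly visible, pump block x 285–361, pivot (323,288), pin top about (275,295). I'll measure these from masks and make one montage of enlarged crops.

Run:
```python
from h import *
import pickle
np.set_printoptions(precision=4,suppress=True)
c,im=pickle.load(open('w2.pkl','rb'))
hsv=cv2.cvtColor(im,cv2.COLOR_RGB2HSV)
def crop(x0,y0,w,h,f):
    a=im[y0:y0+h,x0:x0+w].astype(float); a=(a-a.min())/(a.max()-a.min())*255
    return cv2.resize(a.astype(np.uint8)[:,:,::-1],None,fx=f,fy=f,interpolation=cv2.INTER_CUBIC)
b=im[220:260,300:342].astype(float).mean(2); b=np.clip((b-25)/70,0,1)*255
m=np.hstack([crop(282,34,72,72,5.5),cv2.resize(cv2.cvtColor(b.astype(np.uint8),cv2.COLOR_GRAY2BGR),(396,396),interpolation=cv2.INTER_CUBIC)])
cv2.imwrite('pics/m2.png',m)
print('patch flange',im[90,318],im[71,300],'bg',im[100,360],im[60,270],'pump',im[200,300],'grip',im[64,318],'bore',im[238,322])
# blueish aluminium mask
d=im[:,:,2].astype(int)-im[:,:,0]
for name,(x0,y0,x1,y1) in {'rotor':(275,30,365,112),'pump':(275,175,372,295)}.items():
    k=np.zeros(d.shape,np.uint8); k[y0:y1,x0:x1]=(d[y0:y1,x0:x1]>12)*255
    k=cv2.morphologyEx(k,cv2.MORPH_OPEN,np.ones((3,3)))
    cs=cv2.findContours(k,cv2.RETR_EXTERNAL,cv2.CHAIN_APPROX_NONE)[0]
    q=max(cs,key=cv2.contourArea); print(name,cv2.contourArea(q),cv2.boundingRect(q))
    z=.04 if name=='rotor' else .045
    W=np.array([onz(c,p[0],z)[:2] for p in q],np.float32)
    if name=='rotor':print(cv2.minEnclosingCircle(W),cv2.fitEllipse(W))
    else: print(cv2.minAreaRect(W))
g=im.mean(2)
k=np.zeros(d.shape,np.uint8); k[40:92,300:338]=((im[40:92,300:338,0].astype(int)-im[40:92,300:338,2])>5)*255
q=max(cv2.findContours(k,cv2.RETR_EXTERNAL,cv2.CHAIN_APPROX_NONE)[0],key=cv2.contourArea)
W=np.array([onz(c,p[0],.081)[:2] for p in q],np.float32); print('grip',cv2.contourArea(q),cv2.minAreaRect(W))
k=np.zeros(d.shape,np.uint8); k[218:262,298:346]=(g[218:262,298:346]<110)*255
q=max(cv2.findContours(k,cv2.RETR_EXTERNAL,cv2.CHAIN_APPROX_NONE)[0],key=cv2.contourArea)
W=np.array([onz(c,p[0],.045)[:2] for p in q],np.float32); print('bore',cv2.fitEllipse(W),cv2.minEnclosingCircle(W))
```

```text
patch flange [148 160 178] [154 166 185] bg [135 141 147] [132 137 144] pump [148 160 179] grip [133 129 128] bore [52 56 61]
rotor 3451.0 (285, 37, 66, 68)
((0.5062187314033508, 0.05599036440253258), 0.031097033992409706) ((0.5057530403137207, 0.05563324689865112), (0.05938943848013878, 0.05990035459399223), 94.49163818359375)
pump 8139.5 (275, 187, 90, 108)
((0.5075558423995972, -0.10661239176988602), (0.0886470228433609, 0.11057361215353012), 0.10664185136556625)
grip 0.0 ((0.5037014484405518, 0.045668523758649826), (0.0, 0.0), 0.0)
bore ((0.5105735063552856, -0.10397305339574814), (0.03049139678478241, 0.030499855056405067), 88.72542572021484) ((0.5106157064437866, -0.10411380976438522), 0.01588544249534607)
```

View pics/m2.png

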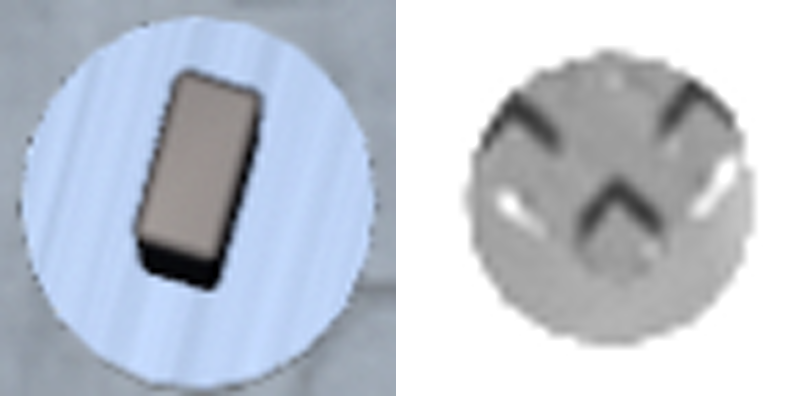

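The left crop shows the grip top as a clean rectangle tilted about 13.6°, rotor yaw about −14°. The right crop shows the dog's cross slot with V-edges at about 45° in the world, a useful first guess. Now I'll work out the precise angles and the grasp shift.

Run:
```python
from h import *
import pickle
np.set_printoptions(precision=4,suppress=True)
c,im=pickle.load(open('w2.pkl','rb'))
P=lambda x,y:onz(c,(282+x/5.5-.5,34+y/5.5-.5),.081)[:2]
q=np.array([P(175,72),P(262,92),P(222,262),P(137,240)]); print('grip c',q.mean(0)) 
for a,b in ((3,0),(2,1),(0,1),(3,2)): v=q[b]-q[a]; print(np.linalg.norm(v)*1e3,np.degrees(np.arctan2(v[1],v[0])))
S=lambda x,y:onz(c,(300+(x-396)/9.43-.5,220+y/9.9-.5),.02)[:2]
for a,b in (((515,95),(557,150)),((695,85),(660,133)),((617,178),(580,232)),((617,178),(660,227))):
    v=S(*b)-S(*a); print('slot',S(*a),S(*b),np.degrees(np.arctan2(v[1],v[0])))
s=env.sense(); print(s['eef_pos'],s['tcp_rot'])
yaw=np.radians(-14); d=np.array([.5055,.0553])-s['eef_pos'][:2]
print('tool dx,dz units @yaw-14',(d@[np.cos(yaw),np.sin(yaw)])/.04,(d@[-np.sin(yaw),np.cos(yaw)])/.04)
```

```text
grip c [0.5059 0.0552]
24.61451000632303 76.49466149660476
25.000353154955466 76.3994517117607
13.2598247292555 -12.182251116262247
13.214985763078907 -13.85061970984418
slot [ 0.5001 -0.0989] [ 0.5048 -0.1049] -52.04117908537862
slot [ 0.5202 -0.0978] [ 0.5163 -0.103 ] -126.3457835179078
slot [ 0.5116 -0.108 ] [ 0.5074 -0.114 ] -124.67520595998036
slot [ 0.5116 -0.108 ] [ 0.5164 -0.1134] -48.04512044617868
[ 0.5073 -0.0706  0.2798] [-90.0241  -0.1029   0.0349]
tool dx,dz units @yaw-14 -0.8053790277411814 3.0424709218931563
```

>>> {"name": "move_arm", "arguments": {
  "steps": [
    {"translation":[0,0,0],"turn":0.95,"claw":1},
    {"translation":[0,0,0],"turn":0.95,"claw":1},
    {"translation":[0,0,0],"turn":0.9,"claw":1},
    {"translation":[0,0,0],"turn":0,"claw":1}
  ]
}}

```text
time: 4.0
eef_pos: [0.508, -0.0705, 0.281]
tcp_rot: [-90.0, -0.3, -14.0]
force: [-0.1, -0.1, -1.3]
opening: 0.0931
```

>>> {"name": "move_arm", "arguments": {
  "steps": [
    {"translation":[-0.2,0,0.76],"turn":0,"claw":0},
    {"translation":[-0.2,0,0.76],"turn":0,"claw":0},
    {"translation":[-0.2,0,0.76],"turn":0,"claw":0},
    {"translation":[-0.2,0,0.76],"turn":0,"claw":0},
    {"translation":[0,1,0],"turn":0,"claw":0},
    {"translation":[0,1,0],"turn":0,"claw":0},
    {"translation":[0,1,0],"turn":0,"claw":0},
    {"translation":[0,0.5,0],"turn":0,"claw":0},
    {"translation":[0,0,0],"turn":0,"claw":0},
    {"translation":[0,0,0],"turn":0,"claw":0}
  ]
}}

```text
time: 4.83
eef_pos: [0.5059, 0.0554, 0.1395]
tcp_rot: [-90.0, -0.1, -13.9]
force: [0.1, -0.1, -1.4]
opening: 0.0469
```

Run:
```python
from h import *
import pickle
c=env.camera_info('wrist');im=env.snapshot('wrist');s=env.sense()
print(s['eef_pos'],s['tcp_rot'],s['opening'],proj(c,[.5055,.0553,.081]))
cv2.imwrite('pics/w3.png',im[:,:,::-1])
```

```text
[0.50685642 0.0553028  0.14056495] [-89.92511394  -0.21425894 -13.94658085] 0.04649363530659395 [316.57532136 260.4324554 ]
```

View pics/w3.png

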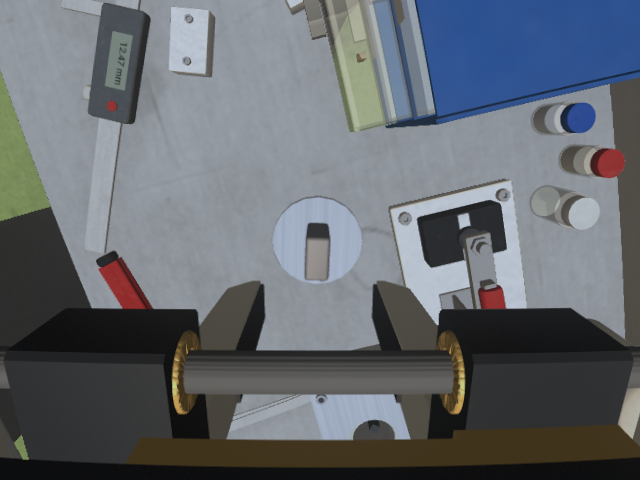

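The grip top is at (317,259) and its edges are vertical in the picture. It sits midway between the fingers, as predicted (316.6, 260.4). Next I go down and grasp.

>>> {"name": "move_arm", "arguments": {
  "squeeze": 30,
  "steps": [
    {"translation":[0,0.8,0],"turn":0,"claw":0},
    {"translation":[0,0.8,0],"turn":0,"claw":0},
    {"translation":[0,0.72,0],"turn":0,"claw":0},
    {"translation":[0,0,0],"turn":0,"claw":0},
    {"translation":[0,0,0],"turn":0,"claw":-1},
    {"translation":[0,0,0],"turn":0,"claw":-1},
    {"translation":[0,0,0],"turn":0,"claw":-1},
    {"translation":[0,0,0],"turn":0,"claw":-1},
    {"translation":[0,0,0],"turn":0,"claw":-1}
  ]
}}

```text
time: 5.63
eef_pos: [0.5059, 0.0555, 0.0473]
tcp_rot: [-89.9, -0.2, -14.0]
force: [0.0, -0.0, -2.3]
opening: 0.0179
```

```bash
cat > st.py <<'E'
from h import *
np.set_printoptions(precision=4,suppress=True)
s=env.sense(); print(s['time'],s['eef_pos'],s['tcp_rot'],'F',s['force'],'T',s['torque'],s['opening'],'q7',s['joint_positions'][6])
E
python3 st.py
```

```text
5.6333 [0.5059 0.0555 0.0473] [-89.9343  -0.1525 -14.0001] F [ 0.0376 -0.0303 -2.3118] T [-0.1216  0.2243  0.0144] 0.017906884021028698 q7 5.366744550728835
```

>>> {"name": "move_arm", "arguments": {
  "steps": [
    {"translation":[0,0,0],"turn":0,"claw":-1},
    {"translation":[0,0,0],"turn":0,"claw":-1},
    {"translation":[0,-0.3,0],"turn":0,"claw":-1},
    {"translation":[0,-0.8,0],"turn":0,"claw":-1},
    {"translation":[0,-0.8,0],"turn":0,"claw":-1},
    {"translation":[0,0,0],"turn":0,"claw":-1},
    {"translation":[0,0,0],"turn":0,"claw":-1}
  ]
}}

```text
time: 6.22
eef_pos: [0.5056, 0.0556, 0.1227]
tcp_rot: [-89.9, -0.1, -14.0]
force: [-0.2, 0.7, -4.7]
opening: 0.0138
```

```bash
python3 st.py
python3 - <<'E'
from h import *
import pickle
np.set_printoptions(precision=4,suppress=True)
c,im=pickle.load(open('w2.pkl','rb')); d=(im[:,:,2].astype(int)-im[:,:,0])
for r in (205,225,262): 
    k=np.where(d[r,278:368]>12)[0]+278; print('row',r,k.min(),k.max(),onz(c,(k.min()-.5,r),.045)[0],onz(c,(k.max()+.5,r),.045)[0])
for col in (295,305,345):
    k=np.where(d[178:296,col]>12)[0]+178; print('col',col,k.min(),k.max(),onz(c,(col,k.min()-.5),.045)[1],onz(c,(col,k.max()+.5),.045)[1], im[k.max()-4:k.max()+5,col].mean(1))
# bore fits at the depth of the chamfer foot for several thresholds
g=im.mean(2)
for t in (80,110,135):
    k=np.zeros(g.shape,np.uint8); k[216:264,298:348]=(g[216:264,298:348]<t)*255
    q=max(cv2.findContours(k,cv2.RETR_EXTERNAL,cv2.CHAIN_APPROX_NONE)[0],key=cv2.contourArea)
    for z in (.045,.0415):
        W=np.array([onz(c,p[0],z)[:2] for p in q],np.float32); print(t,z,cv2.fitEllipse(W)[:2])
E
```

```text
6.2167 [0.5056 0.0556 0.1227] [-89.9335  -0.1427 -14.0011] F [-0.187   0.6779 -4.7095] T [-0.1123  0.221   0.0119] 0.013824750523320443 q7 0.9251941383522375
row 205 282 360 0.4706927204570181 0.5477921666612933
row 225 279 367 0.46732049218577293 0.5552541910142409
row 262 278 359 0.46543081154870286 0.5483782406597998
col 295 187 294 -0.050901609180318316 -0.16248608675056708 [139.     140.6667 141.6667 143.3333 146.3333 145.     144.3333 144.3333
 144.3333]
col 305 187 292 -0.050892622265833465 -0.1602426952765052 [137.3333 139.3333 140.     142.3333 142.3333 142.6667 144.6667 142.6667
 143.    ]
col 345 178 292 -0.04216032306396644 -0.1601723703544414 [139.6667 138.     139.6667 139.6667 139.3333 139.3333 138.3333 137.6667
 137.6667]
80 0.045 ((0.5101525187492371, -0.1039137989282608), (0.028036154806613922, 0.02996613271534443))
80 0.0415 ((0.5101826190948486, -0.10482309013605118), (0.028281856328248978, 0.03022874891757965))
110 0.045 ((0.5105735063552856, -0.10397305339574814), (0.03049139678478241, 0.030499855056405067))
110 0.0415 ((0.5106073021888733, -0.1048828661441803), (0.03075861558318138, 0.03076714463531971))
135 0.045 ((0.5106073617935181, -0.10413830727338791), (0.031535640358924866, 0.031809911131858826))
135 0.0415 ((0.5106414556503296, -0.10504957288503647), (0.03181201592087746, 0.03208867833018303))
```

Lift is good: the opening of 13.8 mm matches the 14 mm grip. The bore centre is (0.5106, −0.1050), where the foot-of-chamfer diameter of 32 mm and the block edges agree. Next: over the bore, with a turn to yaw −33, about 10° before the slot estimate.

>>> {"name": "move_arm", "arguments": {
  "steps": [
    {"translation":[0.27,0,-0.96],"turn":0,"claw":-1},
    {"translation":[0.27,0,-0.97],"turn":0,"claw":-1},
    {"translation":[0.27,0,-0.97],"turn":0,"claw":-1},
    {"translation":[0.28,0,-0.96],"turn":0,"claw":-1},
    {"translation":[0,0,0],"turn":0.95,"claw":-1},
    {"translation":[0,0,0],"turn":0.95,"claw":-1},
    {"translation":[0,0,0],"turn":0.95,"claw":-1},
    {"translation":[0,0,0],"turn":0.95,"claw":-1},
    {"translation":[0,0,0],"turn":0,"claw":-1},
    {"translation":[0,0,0],"turn":0,"claw":-1}
  ]
}}

```text
time: 7.05
eef_pos: [0.5085, -0.1044, 0.1201]
tcp_rot: [-90.1, 0.2, -32.9]
force: [-0.5, 0.8, -4.1]
opening: 0.0137
```

```bash
python3 st.py;  python3 - <<'E'
from h import *
t=env.camera_info('top'); s=env.camera_info('scene')
a=env.snapshot('top')[190:300,290:440]; b=env.snapshot('scene')[170:320,280:420]
A=cv2.resize(a,(600,440),interpolation=cv2.INTER_CUBIC); B=cv2.resize(b,(410,440),interpolation=cv2.INTER_CUBIC)
cv2.imwrite('pics/m4.png',cv2.resize(np.hstack([A,B])[:,:,::-1],(800,348)))
E
```

```text
7.05 [ 0.5085 -0.1044  0.1201] [-90.1014   0.2023 -32.8869] F [-0.4805  0.7542 -4.1446] T [-0.0956  0.1637 -0.0165] 0.013739704495028407 q7 3.2314893105242404
```

View pics/m4.png

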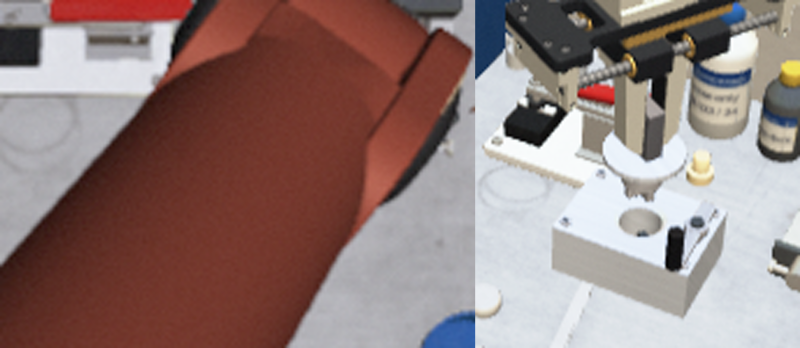

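The scene crop shows the rotor held upright above the bore, with the latch open and clear. I'll re-read the pose to judge the noise.

>>> {"name": "move_arm", "arguments": {
  "steps": [
    {"translation":[0,0.2,0],"turn":0,"claw":-1},
    {"translation":[0,0,0],"turn":0,"claw":-1},
    {"translation":[0,0,0],"turn":0,"claw":-1}
  ]
}}

```text
time: 7.4
eef_pos: [0.5092, -0.1048, 0.1132]
tcp_rot: [-90.0, 0.1, -33.0]
force: [-0.5, 0.2, -3.5]
opening: 0.0139
```

>>> {"name": "move_arm", "arguments": {
  "steps": [
    {"translation":[0,0.2,0],"turn":0,"claw":-1},
    {"translation":[0,0,0],"turn":0,"claw":-1},
    {"translation":[0,0,0],"turn":0,"claw":-1}
  ]
}}

```text
time: 7.65
eef_pos: [0.5094, -0.1049, 0.1053]
tcp_rot: [-90.0, 0.1, -33.0]
force: [-0.1, -1.1, -3.7]
opening: 0.0136
```

>>> {"name": "move_arm", "arguments": {
  "steps": [
    {"translation":[0.02,0.2,0.015],"turn":0,"claw":-1},
    {"translation":[0,0.2,0],"turn":0,"claw":-1},
    {"translation":[0,0.15,0],"turn":0,"claw":-1},
    {"translation":[0,0,0],"turn":0,"claw":-1},
    {"translation":[0,0,0],"turn":0,"claw":-1},
    {"translation":[0,0,0],"turn":0,"claw":-1}
  ]
}}

```text
time: 8.15
eef_pos: [0.5109, -0.1051, 0.0838]
tcp_rot: [-90.0, -0.0, -33.0]
force: [0.4, -0.7, -2.3]
opening: 0.0139
```

>>> {"name": "move_arm", "arguments": {
  "steps": [
    {"translation":[0,0.1,0],"turn":0,"claw":-1},
    {"translation":[0,0.1,0],"turn":0,"claw":-1},
    {"translation":[0,0,0],"turn":0,"claw":-1},
    {"translation":[0,0,0],"turn":0,"claw":-1}
  ]
}}

```text
time: 8.48
eef_pos: [0.5107, -0.1049, 0.0756]
tcp_rot: [-90.0, 0.0, -33.0]
force: [-0.4, -0.6, -3.3]
opening: 0.0137
```

>>> {"name": "move_arm", "arguments": {
  "steps": [
    {"translation":[0,0.1,0],"turn":0,"claw":-1},
    {"translation":[0,0.05,0],"turn":0,"claw":-1},
    {"translation":[0,0,0],"turn":0,"claw":-1},
    {"translation":[0,0,0],"turn":0,"claw":-1},
    {"translation":[0,0,0],"turn":0,"claw":-1}
  ]
}}

```text
time: 8.9
eef_pos: [0.5109, -0.105, 0.0698]
tcp_rot: [-90.0, -0.0, -33.0]
force: [-0.3, -0.7, -2.6]
opening: 0.0138
```

>>> {"name": "move_arm", "arguments": {
  "steps": [
    {"translation":[0,0.05,0],"turn":0,"claw":-1},
    {"translation":[0,0.03,0],"turn":0,"claw":-1},
    {"translation":[0,0,0],"turn":0,"claw":-1},
    {"translation":[0,0,0],"turn":0,"claw":-1},
    {"translation":[0,0,0],"turn":0,"claw":-1}
  ]
}}

```text
time: 9.32
eef_pos: [0.511, -0.105, 0.0668]
tcp_rot: [-90.0, -0.0, -33.0]
force: [-0.1, -0.0, -2.4]
opening: 0.0137
```

>>> {"name": "move_arm", "arguments": {
  "steps": [
    {"translation":[0,0.04,0],"turn":0,"claw":-1},
    {"translation":[0,0.03,0],"turn":0,"claw":-1},
    {"translation":[0,0,0],"turn":0,"claw":-1},
    {"translation":[0,0,0],"turn":0,"claw":-1}
  ]
}}

```text
time: 9.65
eef_pos: [0.511, -0.1051, 0.064]
tcp_rot: [-90.0, -0.0, -33.0]
force: [-0.1, 0.7, -0.6]
opening: 0.0136
```

```bash
python3 st.py
```

```text
9.65 [ 0.511  -0.1051  0.064 ] [-89.9961  -0.0216 -33.0246] F [-0.1282  0.7262 -0.6351] T [-0.1697  0.2438  0.0037] 0.013566352801647044 q7 6.8042310150106955
```

There is about +3 N of spring pressure with the key at z of about 17 mm, so it is in the bore and unmatched. I'll sweep gently and watch the force drop.

>>> {"name": "move_arm", "arguments": {
  "steps": [
    {"translation":[0,0,0],"turn":0.3,"claw":-1},
    {"translation":[0,0,0],"turn":0.3,"claw":-1},
    {"translation":[0,0,0],"turn":0,"claw":-1},
    {"translation":[0,0,0],"turn":0,"claw":-1}
  ]
}}

```text
time: 9.98
eef_pos: [0.5103, -0.1046, 0.0633]
tcp_rot: [-90.0, 0.1, -36.0]
force: [0.5, -0.2, -3.5]
opening: 0.0138
```

```bash
python3 st.py
```

```text
9.9833 [ 0.5103 -0.1046  0.0633] [-90.0416   0.0744 -36.0181] F [ 0.5475 -0.227  -3.5371] T [-0.0979  0.1923  0.0073] 0.013823336204478396 q7 4.629143884088823
```

>>> {"name": "move_arm", "arguments": {
  "steps": [
    {"translation":[0,0,0],"turn":0.2,"claw":-1},
    {"translation":[0,0,0],"turn":0.2,"claw":-1},
    {"translation":[0,0,0],"turn":0,"claw":-1},
    {"translation":[0,0,0],"turn":0,"claw":-1}
  ]
}}

```text
time: 10.32
eef_pos: [0.5107, -0.1049, 0.0637]
tcp_rot: [-90.0, 0.0, -38.0]
force: [-0.3, 0.0, -3.1]
opening: 0.0141
```

```bash
python3 st.py
```

```text
10.3167 [ 0.5107 -0.1049  0.0637] [-90.0166   0.013  -38.0237] F [-0.3437  0.0156 -3.1353] T [-0.1824  0.1835 -0.024 ] 0.014126416334969784 q7 3.183218594488378
```

The spring force vanished between −33° and −36°, so the key has matched. I stop turning and let the rotor down in small steps, with the force as the check.

>>> {"name": "move_arm", "arguments": {
  "steps": [
    {"translation":[0,0.03,0],"turn":0,"claw":-1},
    {"translation":[0,0,0],"turn":0,"claw":-1},
    {"translation":[0,0,0],"turn":0,"claw":-1}
  ]
}}

```text
time: 10.57
eef_pos: [0.5107, -0.1049, 0.0626]
tcp_rot: [-90.0, 0.0, -38.0]
force: [-0.2, -0.0, -3.3]
opening: 0.0139
```

>>> {"name": "move_arm", "arguments": {
  "steps": [
    {"translation":[0,0.03,0],"turn":0,"claw":-1},
    {"translation":[0,0,0],"turn":0,"claw":-1},
    {"translation":[0,0,0],"turn":0,"claw":-1}
  ]
}}

```text
time: 10.82
eef_pos: [0.5107, -0.1049, 0.0614]
tcp_rot: [-90.0, 0.0, -38.0]
force: [0.1, 0.1, -3.0]
opening: 0.0136
```

```bash
python3 st.py
```

```text
10.8167 [ 0.5107 -0.1049  0.0614] [-90.0063   0.0128 -38.0253] F [ 0.068   0.1299 -3.0185] T [-0.1244  0.1811 -0.0049] 0.013563261933705075 q7 3.3465592934557717
```

>>> {"name": "move_arm", "arguments": {
  "steps": [
    {"translation":[0,0.03,0],"turn":0,"claw":-1},
    {"translation":[0,0.02,0],"turn":0,"claw":-1},
    {"translation":[0,0,0],"turn":0,"claw":-1},
    {"translation":[0,0,0],"turn":0,"claw":-1}
  ]
}}

```text
time: 11.15
eef_pos: [0.5108, -0.1049, 0.0594]
tcp_rot: [-90.0, 0.0, -38.0]
force: [-0.3, -0.1, -4.7]
opening: 0.0138
```

>>> {"name": "move_arm", "arguments": {
  "steps": [
    {"translation":[0,0.02,0],"turn":0,"claw":-1},
    {"translation":[0,0,0],"turn":0,"claw":-1},
    {"translation":[0,0,0],"turn":0,"claw":-1}
  ]
}}

```text
time: 11.4
eef_pos: [0.5108, -0.105, 0.0586]
tcp_rot: [-90.0, 0.0, -38.0]
force: [-0.4, -0.3, -3.5]
opening: 0.0141
```

```bash
python3 st.py
```

```text
11.4 [ 0.5108 -0.105   0.0586] [-90.0091   0.0075 -38.0226] F [-0.3571 -0.2697 -3.47  ] T [-0.11    0.1934 -0.0277] 0.014105128334165686 q7 3.532245672537413
```

>>> {"name": "move_arm", "arguments": {
  "steps": [
    {"translation":[0,0.015,0],"turn":0,"claw":-1},
    {"translation":[0,0,0],"turn":0,"claw":-1},
    {"translation":[0,0,0],"turn":0,"claw":-1}
  ]
}}

```text
time: 11.65
eef_pos: [0.5109, -0.105, 0.0581]
tcp_rot: [-90.0, -0.0, -38.0]
force: [0.8, -0.1, -3.8]
opening: 0.0134
```

```bash
python3 st.py
```

```text
11.65 [ 0.5109 -0.105   0.0581] [-90.0007  -0.0041 -38.0219] F [ 0.7783 -0.1133 -3.7633] T [-0.1279  0.1687 -0.0058] 0.01343175521785707 q7 3.571132052460256
```

>>> {"name": "move_arm", "arguments": {
  "steps": [
    {"translation":[0,0.015,0],"turn":0,"claw":-1},
    {"translation":[0,0,0],"turn":0,"claw":-1},
    {"translation":[0,0,0],"turn":0,"claw":-1}
  ]
}}

```text
time: 11.9
eef_pos: [0.5108, -0.105, 0.058]
tcp_rot: [-90.0, -0.0, -38.0]
force: [-2.6, 0.1, 3.6]
opening: 0.0139
```

```bash
python3 st.py
```

```text
11.9 [ 0.5108 -0.105   0.058 ] [-89.9724  -0.0069 -38.0306] F [-2.5847  0.1285  3.6391] T [ 0.0102  0.4958 -0.0357] 0.013880809252730334 q7 3.6129109618676365
```

Contact came at TCP z 0.058, which is rotor z 0.011: the flange is on the block with about 7 N. Now I open a little and lift straight off.

>>> {"name": "move_arm", "arguments": {
  "steps": [
    {"translation":[0,0,0],"turn":0,"claw":-0.45},
    {"translation":[0,0,0],"turn":0,"claw":-0.45},
    {"translation":[0,0,0],"turn":0,"claw":-0.45},
    {"translation":[0,-0.2,0],"turn":0,"claw":-0.45},
    {"translation":[0,-0.6,0],"turn":0,"claw":-0.45},
    {"translation":[0,-1,0],"turn":0,"claw":-0.45},
    {"translation":[0,-0.9,0],"turn":0,"claw":-0.45},
    {"translation":[0,0,0],"turn":0,"claw":-1},
    {"translation":[0,0,0],"turn":0,"claw":-1}
  ]
}}

```text
time: 12.65
eef_pos: [0.5122, -0.1054, 0.1676]
tcp_rot: [-89.9, -0.3, -38.0]
force: [-1.0, 0.2, -2.2]
opening: 0.0166
```

```bash
python3 st.py
python3 - <<'E'
from h import *
import pickle
c=env.camera_info('wrist'); im=env.snapshot('wrist'); 
s=env.snapshot('scene'); pickle.dump((c,im,s),open('w5.pkl','wb'))
A=cv2.resize(im,(480,360)); B=cv2.resize(s[200:320,290:410],(320,320),interpolation=cv2.INTER_CUBIC); B=np.pad(B,((0,40),(0,0),(0,0)))
cv2.imwrite('pics/m5.png',np.hstack([A,B])[:,:,::-1])
E
```

```text
12.65 [ 0.5122 -0.1054  0.1676] [-89.8539  -0.2521 -38.0096] F [-1.0302  0.2241 -2.166 ] T [-0.1738  0.2306 -0.0007] 0.01660656758264946 q7 -3.3239686586410655
```

View pics/m5.png

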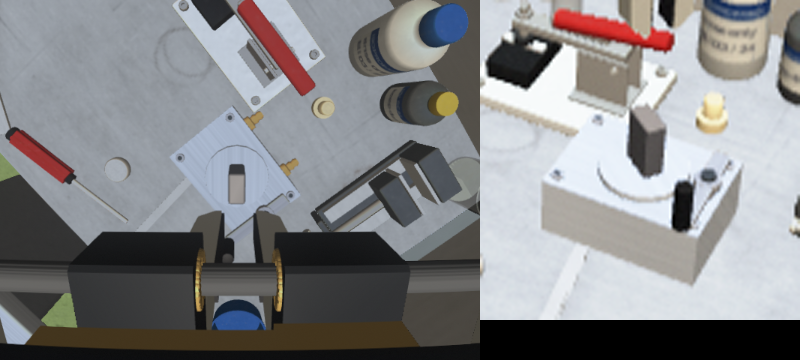

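Rotor seated: the scene crop shows the flange flat on the block, fingers free, latch open with the black pin at −x. The estimated pivot is (0.5106, −0.149), pin (0.4656, −0.149), which agrees with both cameras. Next: shut the fingers, turn to yaw 0 and come down on the pin's +y side.

>>> {"name": "move_arm", "arguments": {
  "steps": [
    {"translation":[0,0,0],"turn":-0.95,"claw":-1},
    {"translation":[0,0,0],"turn":-0.95,"claw":-1},
    {"translation":[0,0,0],"turn":-0.95,"claw":-1},
    {"translation":[0,0,0],"turn":-0.95,"claw":-1},
    {"translation":[0,0,0],"turn":-0.95,"claw":-1},
    {"translation":[0,0,0],"turn":-0.95,"claw":-1},
    {"translation":[0,0,0],"turn":-0.95,"claw":-1},
    {"translation":[0,0,0],"turn":-0.95,"claw":-1},
    {"translation":[-0.57,0,-0.27],"turn":0,"claw":-1},
    {"translation":[-0.57,0,-0.27],"turn":0,"claw":-1}
  ]
}}

```text
time: 13.58
eef_pos: [0.4643, -0.1256, 0.1634]
tcp_rot: [-90.0, 0.2, 0.2]
force: [-0.1, -0.3, -1.8]
opening: 0.0002
```

>>> {"name": "move_arm", "arguments": {
  "steps": [
    {"translation":[0,0,0],"turn":0,"claw":-1},
    {"translation":[0,0.6,0],"turn":0,"claw":-1},
    {"translation":[0,0.6,0],"turn":0,"claw":-1},
    {"translation":[0,0,0],"turn":0,"claw":-1},
    {"translation":[0,0,0],"turn":0,"claw":-1}
  ]
}}

```text
time: 14.0
eef_pos: [0.4638, -0.1259, 0.1158]
tcp_rot: [-89.9, 0.3, -0.0]
force: [0.6, 1.0, -1.0]
opening: 0.0004
```

```bash
python3 st.py
```

```text
14.0 [ 0.4638 -0.1259  0.1158] [-89.9336   0.2935  -0.0261] F [ 0.5592  1.005  -1.0215] T [-0.1472  0.152   0.0044] 0.00037273859275429753 q7 33.194248797827406
```

>>> {"name": "move_arm", "arguments": {
  "steps": [
    {"translation":[0.03,0.6,0],"turn":0,"claw":-1},
    {"translation":[0,0.56,0],"turn":0,"claw":-1},
    {"translation":[0,0,0],"turn":0,"claw":-1},
    {"translation":[0,0,0],"turn":0,"claw":-1},
    {"translation":[0,0,-0.1],"turn":0,"claw":-1},
    {"translation":[0,0,-0.1],"turn":0,"claw":-1},
    {"translation":[0,0,0],"turn":0,"claw":-1}
  ]
}}

```text
time: 14.58
eef_pos: [0.4673, -0.136, 0.0724]
tcp_rot: [-90.1, -0.2, -0.1]
force: [0.3, 0.6, -1.4]
opening: 0.0006
```

```bash
python3 st.py
```

```text
14.5833 [ 0.4673 -0.136   0.0724] [-90.08    -0.1575  -0.1002] F [ 0.273   0.5715 -1.372 ] T [-0.1748  0.1239 -0.0019] 0.0005951953286452774 q7 36.779867234342305
```

>>> {"name": "move_arm", "arguments": {
  "steps": [
    {"translation":[-0.025,0,-0.097],"turn":-1,"claw":-1},
    {"translation":[-0.025,0,-0.097],"turn":-1,"claw":-1},
    {"translation":[-0.025,0,-0.097],"turn":-1,"claw":-1},
    {"translation":[-0.025,0,-0.097],"turn":-1,"claw":-1},
    {"translation":[-0.025,0,-0.097],"turn":-1,"claw":-1},
    {"translation":[0,0,0],"turn":0,"claw":-1}
  ]
}}

```text
time: 15.08
eef_pos: [0.4653, -0.1556, 0.072]
tcp_rot: [-90.1, -0.1, 25.0]
force: [0.4, 0.1, -2.2]
opening: 0.0006
```

```bash
python3 st.py
python3 - <<'E'
from h import *
s=env.sense(); y=np.radians(s['tcp_rot'][2]); d=(s['eef_pos'][:2]-[.5106,-.149])*1e3
print('rel pivot in tool',d@[np.cos(y),np.sin(y)],d@[-np.sin(y),np.cos(y)])
E
```

```text
15.0833 [ 0.4653 -0.1556  0.072 ] [-90.0888  -0.0799  24.9776] F [ 0.4167  0.0629 -2.2298] T [-0.1726  0.1402  0.0036] 0.0006331810513556873 q7 55.90176241589329
rel pivot in tool -43.82939161738072 13.162435406376419
```

>>> {"name": "move_arm", "arguments": {
  "steps": [
    {"translation":[-0.025,0,-0.097],"turn":-1,"claw":-1},
    {"translation":[-0.025,0,-0.097],"turn":-1,"claw":-1},
    {"translation":[-0.025,0,-0.097],"turn":-1,"claw":-1},
    {"translation":[-0.025,0,-0.097],"turn":-1,"claw":-1},
    {"translation":[-0.025,0,-0.097],"turn":-1,"claw":-1},
    {"translation":[-0.025,0,-0.097],"turn":-1,"claw":-1},
    {"translation":[-0.025,0,-0.097],"turn":-1,"claw":-1},
    {"translation":[-0.025,0,-0.097],"turn":-1,"claw":-1},
    {"translation":[-0.025,0,-0.097],"turn":-1,"claw":-1},
    {"translation":[0,0,0],"turn":0,"claw":-1}
  ]
}}

```text
time: 15.92
eef_pos: [0.4831, -0.1854, 0.0716]
tcp_rot: [-90.1, 0.0, 69.9]
force: [-0.1, -0.1, -1.2]
opening: 0.0007
```

```bash
python3 st.py
cat > rel.py <<'E'
from h import *
s=env.sense(); y=np.radians(s['tcp_rot'][2]); d=(s['eef_pos'][:2]-[.5106,-.149])*1e3
print('rel pivot in tool',d@[np.cos(y),np.sin(y)],d@[-np.sin(y),np.cos(y)])
E
python3 rel.py
```

```text
15.9167 [ 0.4831 -0.1854  0.0716] [-90.0665   0.0174  69.8943] F [-0.1032 -0.1426 -1.2366] T [-0.0557  0.0896 -0.0472] 0.0006871641819563149 q7 88.89419739380145
rel pivot in tool -43.62239179187714 13.271731976052143
```

>>> {"name": "move_arm", "arguments": {
  "steps": [
    {"translation":[-0.025,0,-0.097],"turn":-1,"claw":-1},
    {"translation":[-0.025,0,-0.097],"turn":-1,"claw":-1},
    {"translation":[-0.025,0,-0.097],"turn":-1,"claw":-1},
    {"translation":[-0.015,0,-0.06],"turn":-0.6,"claw":-1},
    {"translation":[0,0,0],"turn":0,"claw":-1},
    {"translation":[0,0,0],"turn":0,"claw":-1}
  ]
}}

```text
time: 16.42
eef_pos: [0.4954, -0.1914, 0.0712]
tcp_rot: [-90.0, 0.0, 87.7]
force: [-0.6, 0.1, -1.7]
opening: 0.0005
```

```bash
python3 st.py; python3 rel.py
python3 - <<'E'
from h import *
s=env.snapshot('scene')
cv2.imwrite('pics/m6.png',cv2.resize(s[180:320,270:420,::-1],(600,560),interpolation=cv2.INTER_CUBIC))
E
```

```text
16.4167 [ 0.4954 -0.1914  0.0712] [-90.0116   0.0155  87.7491] F [-0.5651  0.1158 -1.6545] T [-0.1021  0.0871 -0.0395] 0.0005043376093470777 q7 101.67843733943565
rel pivot in tool -42.957795172482605 13.486043602438773
```

View pics/m6.png

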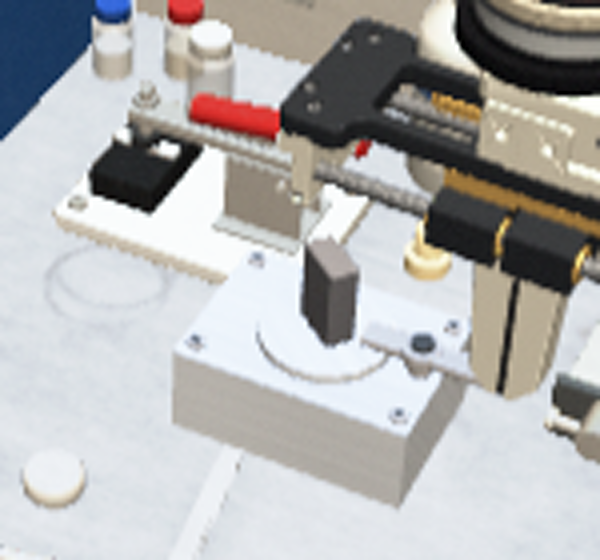

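The latch nose (365–420, 335) now lies over the flange, pointing at the rotor. I'll push gently the last bit to the stop, watching the x force.

>>> {"name": "move_arm", "arguments": {
  "steps": [
    {"translation":[0,0,-0.025],"turn":0,"claw":-1},
    {"translation":[0,0,-0.025],"turn":0,"claw":-1},
    {"translation":[0,0,0],"turn":0,"claw":-1},
    {"translation":[0,0,0],"turn":0,"claw":-1}
  ]
}}

```text
time: 16.8
eef_pos: [0.4957, -0.1914, 0.0709]
tcp_rot: [-89.8, -0.0, 87.9]
force: [-4.8, -0.5, 1.8]
opening: 0.0003
```

```bash
python3 st.py
```

```text
16.8 [ 0.4957 -0.1914  0.0709] [-89.7957  -0.0067  87.9241] F [-4.8443 -0.538   1.7714] T [-0.0667  1.0925 -0.0002] 0.00030495217145655917 q7 101.77650019832461
```

There is a 4.8 N reaction with no further travel, so the end stop is reached. Back off, rise and check.

>>> {"name": "move_arm", "arguments": {
  "steps": [
    {"translation":[0,0,0.3],"turn":0,"claw":-1},
    {"translation":[0,0,0.4],"turn":0,"claw":-1},
    {"translation":[0,-0.6,0],"turn":0,"claw":-1},
    {"translation":[0,-1,0],"turn":0,"claw":-1},
    {"translation":[0,-1,0],"turn":0,"claw":-1},
    {"translation":[0,-1,0],"turn":0,"claw":-1},
    {"translation":[0,-0.8,0.5],"turn":0,"claw":-1},
    {"translation":[0,0,0.5],"turn":0,"claw":-1},
    {"translation":[0,0,0],"turn":0,"claw":-1},
    {"translation":[0,0,0],"turn":0,"claw":-1}
  ]
}}

```text
time: 17.63
eef_pos: [0.4301, -0.1891, 0.2477]
tcp_rot: [-90.2, 0.0, 87.9]
force: [0.4, 0.1, -1.4]
opening: 0.0009
```

```bash
python3 st.py
python3 - <<'E'
from h import *
np.set_printoptions(precision=4,suppress=True)
s=env.snapshot('scene'); c=env.camera_info('scene')
p=[proj(c,q) for q in ([.5106,-.105,.092],[.5106,-.194,.091],[.5106,-.123,.059])]
print(p)
cv2.imwrite('pics/m7.png',cv2.resize(s[200:320,280:430,::-1],(600,480),interpolation=cv2.INTER_CUBIC))
print([((q-[280,200])*4).round(0) for q in p])
E
```

```text
17.6333 [ 0.4301 -0.1891  0.2477] [-90.1834   0.0462  87.9386] F [ 0.3753  0.1457 -1.3975] T [-0.0306  0.0888 -0.011 ] 0.0008945791875254236 q7 106.39884694186163
[array([352.9378, 243.6047]), array([403.0227, 261.2729]), array([361.543 , 261.4662])]
[array([292., 174.]), array([492., 245.]), array([326., 246.])]
```

View pics/m7.png

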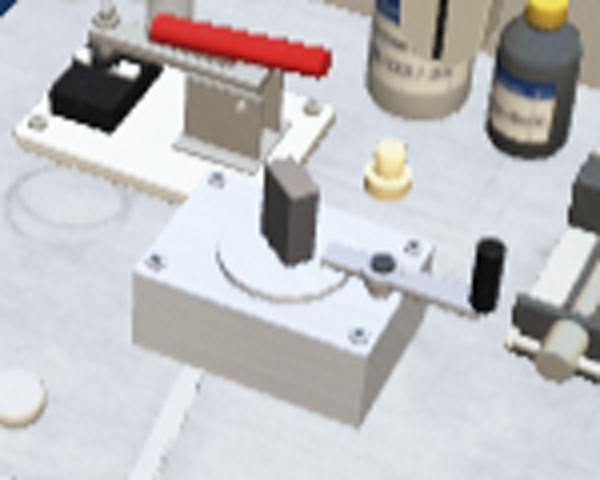

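The pin top at (491,244) matches the fully closed prediction (492,245). The grip top matches the home prediction (292,174), and the brass coupling and thumb nut stand where they were. The arm is clear, so I hand in.

```bash
python3 -c "
from cell import env
print(env.job_done())"
```

```text
the job is handed in; nothing more can be done
None
```

The rotor is seated in the pump with the latch swung over its flange, and I handed the job in about 18 s into the 64 s allowed. The hand-in itself reports no verdict.

- **Rotor:** I lowered it about 10° short of the slot angle seen in the wrist camera and turned it under about 3 N. The spring force vanished within the first 3° step, by yaw −36°. I had already queued a further 2° step, which ran to −38° with no reaction torque. It then went down freely until the flange touched at about 7 N, with the tool height putting its origin 11 mm above the pump's underside.
- **Latch:** I pushed the pin round with the shut fingers until the end stop pushed back with 4.8 N, then backed off and rose clear.
- **Last checks:** In the final scene picture the pin top and the rotor's grip top lie within about a pixel of the positions predicted for a closed latch and a seated rotor. The coupling and thumb nut look undisturbed. I did not check the two fixture blocks and the syringe in that last picture, but the arm went nowhere near them. The wrist force was back at its no-contact level.
- **Mishap:** One batch of moves was refused early on because fields were missing, which cost one camera picture and no motion. No check disagreed.

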